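Nest the graded steel cups in the tilting test fixture

ROBOT

A 7-joint arm with a two-finger parallel gripper is mounted at the origin on the work surface. World frame = base frame: x ahead of the robot, y to its left, z up, the work surface at z = 0. Lengths are in m, angles in rad, forces in N, time in s.
With the tool pointing down it reaches from about 0.35 to 0.9 m from the base axis. Payload 7.2 kg.
Tool frame: the origin (TCP) lies midway between the tips of the shut fingers; the grasp point (between the pads) lies 19 mm behind it; z points along the fingers, y is the line along which they close (so a half turn about z gives the same grasp; the last joint's range is limited). The gripper opens to 85 mm and grips with 20 to 120 N. Pads are 22 mm wide; open, the fingers measure 114 mm over their backs; the gripper's body (76 mm by 85 mm) begins 54 mm behind the grasp point. The pads swing forward as they close: fully open they stand 13 mm farther back than shut.
Start: joints at [-1.41, 0.411, -0.013, 1.596, 0.006, 1.134, -0.082], TCP at [0.142, 0.609, 0.231] pointing down, gripper open.
Joint ranges: [-2.95, 2.95], [-0.29, 1.99], [-1.47, 1.44], [0.14, 2.54], [-1.03, 4.17], [0.13, 1.85], [-2.86, 2.86]. Speed limits (rad/s): [2.39, 2.39, 3.01, 3.01, 3.14, 3.14, 3.14].

INTERFACE

Orientations are given as a unit quaternion [x, y, z, w].
In Python, from workcell import env, cams, workorder gives the robot as it stands. The module is installed in compiled form; this text tells all that it offers.
- The arm moves only by the tool send_rows, never from a script. Its argument "plan" is a list of rows, each a list of 3 entries, a list of its own where there are three numbers: the shift along the tool's x, y, z in units of 250 mm (1.0 is 250 mm), then the turn, a rotation vector about the tool's x, y, z in units of 60 degrees (1.0 is 60 degrees), then the closure, from -1 (fully open) to 1 (shut). In form: [[[dx, dy, dz], [wx, wy, wz], jaw], ...]. A call has 1 to 12 rows; each row is the pose to reach, as a shift and turn from the pose commanded when the call began, along the tool's axes at that moment; what a row does not reach only later rows make up. A row lasts 1/8 s, in which the tool goes at most 62.5 mm and 10.7 degrees, less where a joint would pass 70% of its speed; a pose out of reach is approached as far as the arm can. A call with a number of a shift or a turn outside -1 to 1 is refused whole. A call with a gripper value outside its range is refused whole. The fingers move at their own pace and stop on an object; "newtons" is the grip in N (left out, the last holds). Time passes only in rows, so rows that repeat a pose let the fingers close. It gives the time, the measured TCP pose, the force, the opening and the grip force at its end, in the units of the state.
- env.get_state(): the state, without advancing time (a new reading comes with each control period).
- cams.camera(name): name is "side" or "top"; returns a dict with "color" (480x640x3 uint8, red, green, blue), "z_map" (480x640 float32, m along the optical axis (not along the pixel's ray), 0 where there is no reading), "mtx" (3x3 intrinsics, pixels), "cam_to_world" (4x4, takes a point from camera to world coordinates). Camera axes: x right, y down, z forward; pixel columns grow to the right and rows downward; lengths in m; the calibration is good to about 2 mm. A picture is of the moment at which its call begins.
- workorder.close_job(): hands the job in; it is judged then, once.
The state is a dict: "time_s": time; "joint_pos": joint angles; "qd": joint speeds; "effort": joint torques, N m; "position": TCP position; "orientation": TCP orientation; "wrist_force": force on the tool from outside, world axes, zero at the start; "moment": the same for the moment, N m; "opening": finger opening in m; "grip_force": force on a finger pad.
Only numpy, scipy, OpenCV 4.12 (cv2) and the standard library are available. Lean on these libraries where they do the work, as an engineer would, in place of code of your own. Each camera call takes 0.05 s, during which the arm holds its last target. There are 200 camera calls.

TASK

Nest the two loose steel cups in the steel cup that is clamped in the tilting fixture: first press the middle-sized cup fully home inside the clamped one, its rim only just showing, past the spring clip, then press the smallest cup fully home inside the middle one in the same way, and let go. Leave the fixture at its tilt and do not disturb the foot, the jar or the spanner.

Things in the scene. Friction and masses are not known exactly. Their poses are not given: they have to be found in the camera images.
- tilt (a joint): tilt of the clamped cup in its fixture, rad: 0 is upright, larger leans the cup's mouth towards the fixture's own -x side (roughly towards the robot). Starts between 0.44 and 0.68; a stiff hinge, leave it.
- fixture: grey bolted-down stand, base plate 160 (x) x 190 (y) x 12 mm, with two cheeks 110 mm high at its y = +-66 mm that carry the clamped cup on a level hinge along its y, 90 mm above its underside. Origin: centre of the underside, z up.
- clamped_cup_mouth (a point): centre of the mouth of the largest cup (steel, outside diameter 88 mm, 90 mm long, bore 73 mm, 80 mm deep, hinge at half its length), in the plane of its rim; z is the cup's axis and points out of the mouth, y is the hinge line.
- clamped_cup_seat (a point): centre of that cup's inner floor, 80 mm below its mouth on its axis; same axes as clamped_cup_mouth. On the +y wall of the bore, 30 mm above the floor, a dark spring clip stands 5 mm inwards: a cup going in meets it about 35 mm before it is home and must be pushed on with about 5 to 15 N until it meets the floor; the clip then holds it.
- middle_cup: loose steel cup, standing upright on the bench: straight and round, outside diameter 69 mm, 84 mm tall, bore 55 mm, 72 mm deep, about 0.24 kg; foot edge bevelled 5 mm in over 10 mm. Origin: centre of the underside, z the cup's axis towards the mouth. Fully home its rim stands only 4 mm out of the clamped cup, too little for fingers round its outside.
- middle_cup_seat (a point): centre of the middle cup's inner floor, 12 mm above its underside; z along the cup's axis. A spring clip like the other stands 5 mm inwards on its +y wall, 30 mm above this floor.
- small_cup: loose steel cup, standing upright on the bench: straight and round, outside diameter 51 mm, 76 mm tall, bore 39 mm, about 0.17 kg; foot edge bevelled 5 mm in over 10 mm. Origin: centre of the underside, z the cup's axis towards the mouth. Fully home in the middle cup its rim stands only 4 mm out of it.
- foot: brown prosthetic test foot with a short steel shank, 190 mm long, 120 mm high, lying along its x. Origin: on the underside near the middle. Leave alone.
- jar: closed grey jar with a steel cap, diameter 72 mm, 95 mm tall. Origin: centre of the underside. Leave alone.
- spanner: steel open-ended spanner, 180 mm long, lying flat along its x. Leave alone.
Mind the look-alikes: they are no part of the job. What is shaped like the middle_cup but orange or yellow is not meant.

How it is judged:
By the outcome, as a careful person would: the job done as asked, in the order asked, and still so for the second after the job is handed in, with the robot touching nothing.
It also fails if it takes over 61 s, if anything falls off the work surface, if the arm or the gripper's body presses on something with over 40 N, if the wrist force passes 120 N, or if a joint passes its speed limit or range.

## Working session

There is one attempt and no reset: what is moved stays moved. The work goes in short steps, Python scripts to look and compute and a tool call to move; the robot and the scene stay as the last step left them, time stands still between calls to the robot, and variables do not carry over. Pictures are saved under pics/ and viewed, at most 10 in all, crops included, and the job is handed in when it is done.

Besides the shell and the picture viewer there is one more tool, called after "Emit:" as name(argument=value, ...) on one line, values as JSON. send_rows: Moves the arm, as the interface text tells. Its arguments: {"type":"object","properties":{"plan":{"type":"array"},"newtons":{"type":"number"}},"required":["plan"]}

```bash
mkdir -p pics
cat > h.py <<'E'
import numpy as np,cv2
from workcell import env,cams,workorder
from scipy.spatial.transform import Rotation as R
def grab(n,tag):
    c=cams.camera(n); np.savez(f'pics/{tag}.npz',**c); cv2.imwrite(f'pics/{tag}.png',c['color'][:,:,::-1]); return c
def pts(c):
    K=c['mtx'];z=c['z_map'];v,u=np.mgrid[:480,:640]
    P=np.stack([(u-K[0,2])/K[0,0]*z,(v-K[1,2])/K[1,1]*z,z],-1)
    T=c['cam_to_world'];return P@T[:3,:3].T+T[:3,3]
E
python3 - <<'E'
from h import *
for n in('side','top'):
    c=grab(n,n+'0');print(n,c['mtx'].tolist(),c['cam_to_world'].round(3).tolist())
print(env.get_state())
E
```

```text
side [[594.1039180007577, 0.0, 324.9199723193184], [0.0, 594.1039180007577, 222.9875983147347], [0.0, 0.0, 1.0]] [[0.675, -0.536, 0.507, -0.202], [-0.738, -0.487, 0.468, -0.683], [-0.004, -0.69, -0.724, 1.156], [0.0, 0.0, 0.0, 1.0]]
top [[458.43513010003056, 0.0, 321.6395959731391], [0.0, 458.43513010003056, 237.69654171885213], [0.0, 0.0, 1.0]] [[0.018, -0.997, 0.071, 0.467], [-0.999, -0.016, 0.036, -0.024], [-0.035, -0.071, -0.997, 0.969], [0.0, 0.0, 0.0, 1.0]]
{'time_s': 0.1, 'joint_pos': array([-1.41019557,  0.41185083, -0.01269445,  1.59690463,  0.00557804,
        1.13429586, -0.08219059]), 'qd': array([-0.0012143 , -0.00380782,  0.0017537 , -0.00242477, -0.0001854 ,
        0.00090516,  0.00011625]), 'effort': array([ 1.83633834e-03, -6.01825976e+01,  6.83913622e-01, -3.00088513e+01,
        1.40893026e-02,  6.38026584e-03,  1.52381540e-05]), 'position': array([0.14169967, 0.60829728, 0.23054079]), 'orientation': array([ 1.14147035e-01,  9.93463612e-01, -7.10677976e-04, -3.78528819e-05]), 'wrist_force': array([ 0.43649067,  0.35786618, -0.28973547]), 'moment': array([ 0.01363715, -0.03520173,  0.00673611]), 'grip_force': 0.0, 'opening': 0.08519766721050913}
```

View pics/side0.png

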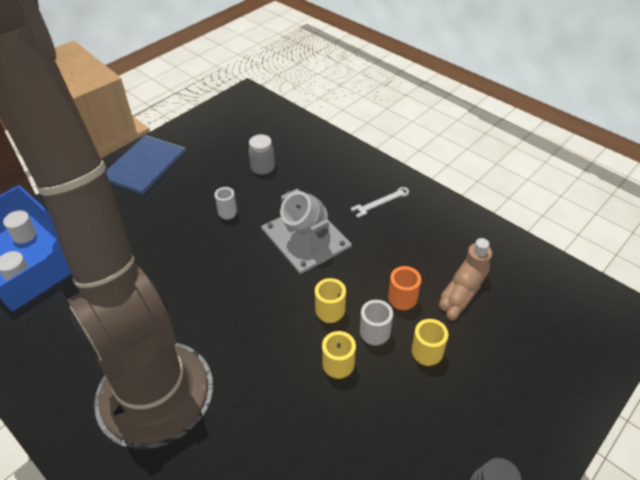

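View pics/top0.png

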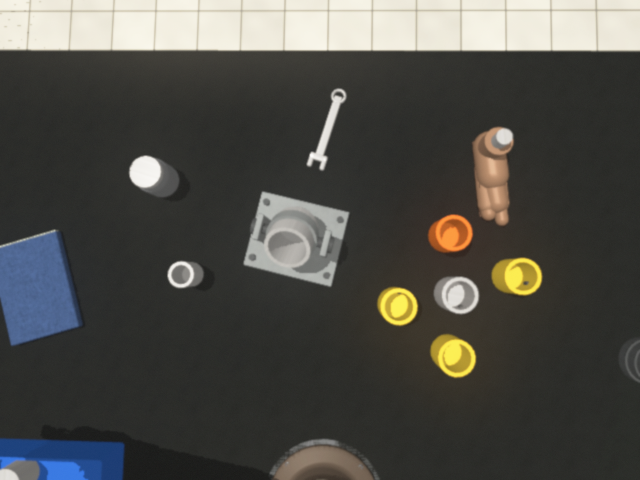

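The top view shows the grey middle cup at (457,295) between an orange cup and three yellow ones. The small cup is at (183,274) and the fixture at (296,240), with its mouth leaning down-image towards the robot. In the side view the same items are at about (377,320), (226,203) and (305,225).

```bash
cat > m.py <<'E'
from h import *
import sys
D={n:dict(np.load(f'pics/{n}0.npz')) for n in('top','side')}
def ray(c,uv,z):
    K=c['mtx'];T=c['cam_to_world'];d=T[:3,:3]@np.array([(uv[0]-K[0,2])/K[0,0],(uv[1]-K[1,2])/K[1,1],1]);return T[:3,3]+d*(z-T[2,3])/d[2]
for n,boxes in {'top':dict(mid=(430,270,485,320),small=(160,255,210,292),or_=(420,208,480,258),y1=(375,280,420,330),y2=(488,250,548,300),y3=(425,328,482,382)),'side':dict(mid=(355,295,397,348),small=(210,183,242,222))}.items():
    c=D[n];P=pts(c)
    for k,(a,b,e,f) in boxes.items():
        h=.076 if k=='small' else .084
        S=P[b:f,a:e].reshape(-1,3)
        S=S[(abs(S[:,2]-h)<.004)]
        if len(S)<10: print(n,k,len(S),'few');continue
        # rim: outer circle of rim-height points
        (x,y),r=cv2.minEnclosingCircle(S[:,:2].astype(np.float32))
        print(n,k,len(S),'rim c',round(x,4),round(y,4),'r',round(r,4),'z',S[:,2].mean().round(4))
c=D['top'];P=pts(c)
for n in D:
    c=D[n];P=pts(c);b=(240,185,355,290) if n=='top' else (255,185,355,275)
    S=P[b[1]:b[3],b[0]:b[2]].reshape(-1,3)
    B=S[abs(S[:,2]-.012)<.003]
    r=cv2.minAreaRect((B[:,:2]*1000).astype(np.float32));print(n,'plate',r,len(B))
E
python3 m.py
```

```text
top mid 412 rim c 0.4254 -0.2553 r 0.0346 z 0.0842
top small 245 rim c 0.4551 0.2853 r 0.0261 z 0.076
top or_ 396 rim c 0.5445 -0.2439 r 0.0348 z 0.0842
top y1 387 rim c 0.4019 -0.1401 r 0.0347 z 0.0841
top y2 431 rim c 0.4633 -0.3736 r 0.0348 z 0.0841
top y3 435 rim c 0.3078 -0.2487 r 0.035 z 0.0842
side mid 259 rim c 0.4255 -0.2526 r 0.0358 z 0.0836
side small 108 rim c 0.455 0.2861 r 0.0274 z 0.0752
top plate ((533.8529663085938, 65.46600341796875), (189.88597106933594, 159.75135803222656), 77.10697937011719) 3149
side plate ((530.3967895507812, 30.043746948242188), (220.17312622070312, 258.85430908203125), 53.366519927978516) 1442
```

Run:
```python
import cv2,numpy as np
a=cv2.imread('pics/top0.png')[180:300,230:365];b=cv2.imread('pics/side0.png')[170:280,250:365]
cv2.imwrite('pics/crop1.png',np.hstack([cv2.resize(a,(400,356),interpolation=cv2.INTER_CUBIC),cv2.resize(b,(372,356),interpolation=cv2.INTER_CUBIC)]))
```

```text
(no output)
```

View pics/crop1.png

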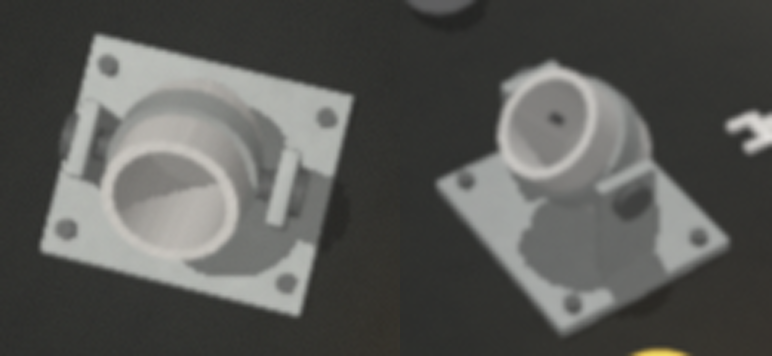

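The crops show the mouth as a clean ellipse in both views, leaning to the fixture's -x side, and the clip is a small dark spot at about (557,118) in the right-hand crop. The plate measures 190 x 160 mm, which matches the size given. Next I fit a plane to the rim.

```bash
cat > t.py <<'E'
from h import *
hc=np.array([.5339,.0655,.09]);yaw=np.deg2rad(77.107-90)
fx=np.array([np.cos(yaw),np.sin(yaw),0]);fy=np.array([-np.sin(yaw),np.cos(yaw),0])
for n in('top','side'):
    c=dict(np.load(f'pics/{n}0.npz'));P=pts(c).reshape(-1,3)-hc
    r=np.linalg.norm(P,axis=1)
    S=P[(r>.0575)&(r<.0635)&(abs(P@fy)<.048)&(P[:,2]>-.005)]
    t=.55
    ax=np.array([0,0,1.])*np.cos(t)-fx*np.sin(t)
    for w in(.02,.01,.006,.004,.004,.004):
        Q=S[abs(S@ax-.045)<w]
        m=Q.mean(0);ax=np.linalg.svd(Q-m)[2][2];ax*=np.sign(ax[2])
    print(n,len(Q),'axis',ax.round(3),'tilt',np.arctan2(-ax@fx,ax[2]).round(3),'offy',(ax@fy).round(3),'s',(Q@ax).mean().round(4))
    # mouth centre: circle in plane
    u=np.cross(fy,ax);u/=np.linalg.norm(u);v=np.cross(ax,u)
    (a,b),rr=cv2.minEnclosingCircle(np.stack([Q@u,Q@v],1).astype(np.float32))
    print(' mouth',(hc+a*u+b*v+ax*(Q@ax).mean()).round(4),'offs',round(a,4),round(b,4),'R',round(rr,4))
E
python3 t.py
```

```text
top 487 axis [-0.57   0.133  0.811] tilt 0.626 offy 0.002 s 0.045
 mouth [0.508  0.0715 0.1263] offs -0.0003 -0.0 R 0.0451
side 204 axis [-0.585  0.141  0.799] tilt 0.646 offy 0.007 s 0.0448
 mouth [0.5082 0.0725 0.1261] offs 0.0004 0.0007 R 0.0466
```

```bash
cat >> h.py <<'E'
A=np.array([-.572,.133,.81]);A/=np.linalg.norm(A);M=np.array([.508,.0718,.1263])
FY=np.array([.2231,.9748,0])
def rot(a):  # tool z = -a, y ~ FY
    z=-a/np.linalg.norm(a);y=FY-z*(z@FY);y/=np.linalg.norm(y);return R.from_matrix(np.stack([np.cross(y,z),y,z],1))
def go(targets,tilt=None):
    s=env.get_state();p,q=s['position'],R.from_quat(s['orientation'])
    print('t',s['time_s'].__round__(2),'p',p.round(4),'F',s['wrist_force'].round(1),'open',round(s['opening'],4),'grip',round(s['grip_force'],1),'q',s['joint_pos'].round(2))
    for t,a in targets:
        d=q.inv().apply(np.array(t)-p)/.25; w=(q.inv()*rot(np.array(a))).as_rotvec()/np.deg2rad(60)
        print(d.round(3).tolist(),w.round(3).tolist())
UP=np.array([0,0,1.])
E
python3 - <<'E'
from h import *
go([([.33,.42,.25],UP)])
E
```

```text
t 0.1 p [0.1417 0.6083 0.2305] F [ 0.4  0.4 -0.3] open 0.0852 grip 0.0 q [-1.41  0.41 -0.01  1.6   0.01  1.13 -0.08]
[-0.904, -0.563, -0.077] [-0.001, 0.0, -0.004]
```

Emit:
send_rows(plan=[[[-0.3,-0.188,-0.026],[0,0,0],-1],[[-0.6,-0.375,-0.05],[0,0,0],-1],[[-0.904,-0.563,-0.077],[0,0,0],-1],[[-0.904,-0.563,-0.077],[0,0,0],-1],[[-0.904,-0.563,-0.077],[0,0,0],-1]])

```text
time_s: 0.72
position: [0.3334, 0.4168, 0.2509]
orientation: [0.117, 0.993, -0.0, 0.001]
wrist_force: [-0.3, 0.3, 1.0]
opening: 0.0856
grip_force: 0.0
```

Emit:
send_rows(plan=[[[-0.667,-0.748,0],[0,0,0],-1],[[-0.667,-0.748,0],[0,0,0],-1],[[-0.667,-0.748,0],[0,0,0],-1],[[-0.667,-0.748,0],[0,0,0],-1],[[-0.667,-0.748,0],[0,0,0],-1]])

```text
time_s: 1.35
position: [0.4517, 0.1962, 0.2506]
orientation: [0.118, 0.993, -0.001, 0.0]
wrist_force: [-0.7, 0.4, -1.0]
opening: 0.0855
grip_force: 0.0
```

Emit:
send_rows(plan=[[[-0.404,-0.85,0],[0,0,0],-1],[[-0.404,-0.85,0],[0,0,0],-1],[[-0.404,-0.85,0],[0,0,0],-1],[[-0.404,-0.85,0],[0,0,0],-1],[[-0.404,-0.85,0],[0,0,0],-1]])

```text
time_s: 1.98
position: [0.5004, -0.0318, 0.2504]
orientation: [0.116, 0.993, -0.0, 0.0]
wrist_force: [0.1, 0.8, -0.2]
opening: 0.0856
grip_force: 0.0
```

Emit:
send_rows(plan=[[[0.087,-0.942,0.2],[0,0,0],-1],[[0.087,-0.942,0.2],[0,0,0],-1],[[0.087,-0.942,0.2],[0,0,0],-1],[[0.087,-0.942,0.2],[0,0,0],-1],[[0.087,-0.942,0.2],[0,0,0],-1],[[0.087,-0.942,0.2],[0,0,0],-1]])

```text
time_s: 2.72
position: [0.4266, -0.2517, 0.2002]
orientation: [0.113, 0.994, 0.001, -0.0]
wrist_force: [0.2, 0.5, -0.1]
opening: 0.0857
grip_force: 0.0
```

Run:
```python
from h import *
go([([.4254,-.2545,.12],UP),([.4254,-.2545,.047],UP)])
```

```text
t 2.73 p [ 0.4266 -0.2517  0.2002] F [ 0.2  0.5 -0.1] open 0.0857 grip 0.0 q [-0.04  0.24  0.57  1.97 -0.16  0.98  1.95]
[0.002, -0.012, 0.321] [0.001, -0.001, -0.002]
[0.002, -0.012, 0.613] [0.001, -0.001, -0.002]
```

Emit:
send_rows(plan=[[[0.002,-0.012,0.2],[0,0,0],-1],[[0.002,-0.012,0.35],[0,0,0],-1],[[0.002,-0.012,0.48],[0,0,0],-1],[[0.002,-0.012,0.613],[0,0,0],-1],[[0.002,-0.012,0.613],[0,0,0],-1],[[0.002,-0.012,0.613],[0,0,0],1],[[0.002,-0.012,0.613],[0,0,0],1],[[0.002,-0.012,0.613],[0,0,0],1],[[0.002,-0.012,0.613],[0,0,0],1],[[0.002,-0.012,0.613],[0,0,0],1]], newtons=60)

```text
time_s: 3.98
position: [0.426, -0.2562, 0.0489]
orientation: [0.114, 0.994, 0.0, 0.002]
wrist_force: [0.5, 3.5, 8.8]
opening: 0.0672
grip_force: 68.2
```

Emit:
send_rows(plan=[[[0,0,-0.2],[0,0,0],1],[[0,0,-0.4],[0,0,0],1],[[0,0,-0.6],[0,0,0],1],[[0,0,-0.8],[0,0,0],1],[[0,0,-0.8],[0,0,0],1]])

```text
time_s: 4.6
position: [0.426, -0.2578, 0.2513]
orientation: [0.114, 0.993, -0.0, 0.004]
wrist_force: [-0.1, 0.4, -3.4]
opening: 0.0668
grip_force: 69.9
```

```bash
python3 - <<'E'
from h import *
go([([.45,-.05,.27],UP)])
c=grab('side','s1');c2=grab('top','t1')
P=pts(c)
E
python3 - <<'E'
import cv2,numpy as np
a=cv2.imread('pics/s1.png')[150:400,250:500];b=cv2.imread('pics/t1.png')[180:430,330:580]
cv2.imwrite('pics/crop2.png',cv2.resize(np.hstack([a,b]),(800,400)))
E
```

```text
t 4.6 p [ 0.426  -0.2578  0.2513] F [-0.1  0.4 -3.4] open 0.0668 grip 69.9 q [-0.08  0.18  0.61  1.91 -0.12  1.08  1.92]
[0.095, 0.831, -0.076] [-0.0, 0.008, -0.004]
```

View pics/crop2.png

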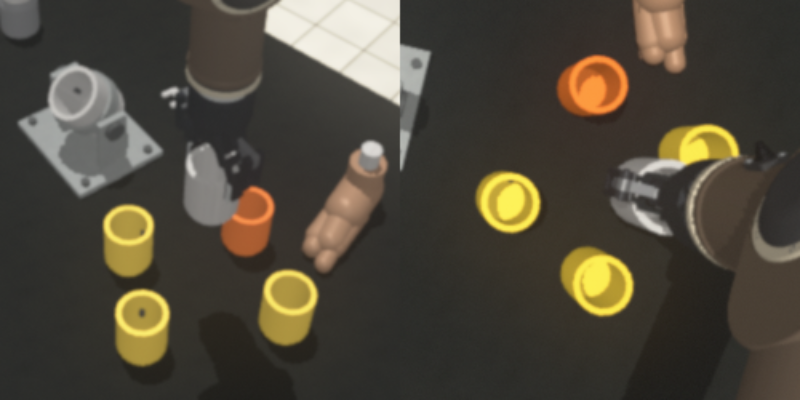

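The middle cup is held square in the fingers, at about (210,185) in the left crop and (650,195) in the right, and its neighbours have not moved. Now I carry it to the fixture and tilt the tool.

Emit:
send_rows(plan=[[[0.03,0.25,-0.03],[0,-0.1,0],1],[[0.06,0.5,-0.06],[0,-0.25,0],1],[[0.095,0.83,-0.076],[0,-0.4,0],1],[[0.095,0.83,-0.076],[0,-0.5,0],1],[[0.095,0.83,-0.076],[0,-0.6,0],1],[[0.095,0.83,-0.076],[0,-0.6,0],1]])

```text
time_s: 5.45
position: [0.4451, -0.0493, 0.2631]
orientation: [0.107, 0.946, -0.036, 0.305]
wrist_force: [0.1, -0.8, -2.4]
opening: 0.0667
grip_force: 70.0
```

Run:
```python
from h import *
go([(M+A*(.049+k),A) for k in (.03,.004,-.03)])
```

```text
t 5.45 p [ 0.4451 -0.0493  0.2631] F [ 0.1 -0.8 -2.4] open 0.0667 grip 70.0 q [-0.23 -0.26  0.04  2.42  0.59  0.47  0.69]
[0.209, 0.53, 0.206] [-0.002, -0.004, -0.0]
[0.209, 0.53, 0.31] [-0.002, -0.004, -0.0]
[0.208, 0.53, 0.446] [-0.002, -0.004, -0.0]
```

Emit:
send_rows(plan=[[[0.1,0.2,0.05],[0,0,0],1],[[0.209,0.4,0.1],[0,0,0],1],[[0.209,0.53,0.206],[0,-0.004,0],1],[[0.209,0.53,0.206],[0,-0.004,0],1],[[0.209,0.53,0.206],[0,-0.004,0],1]])

```text
time_s: 6.08
position: [0.4667, 0.0821, 0.1922]
orientation: [0.109, 0.945, -0.037, 0.307]
wrist_force: [0.1, -0.5, -3.3]
opening: 0.0667
grip_force: 70.1
```

Run:
```python
from h import *
go([(M+A*(.049+k),A) for k in (.03,.004,-.03,-.045)])
c=grab('side','s2');c2=grab('top','t2')
a=c['color'][120:320,210:410,::-1];b=c2['color'][150:350,190:390,::-1]
cv2.imwrite('pics/crop3.png',cv2.resize(np.hstack([a,b]),(800,400)))
```

```text
t 6.08 p [0.4667 0.0821 0.1922] F [ 0.1 -0.5 -3.3] open 0.0667 grip 70.1 q [-0.2   0.02 -0.41  2.41  1.09  0.53 -0.19]
[0.017, -0.003, -0.003] [-0.003, 0.001, -0.002]
[0.017, -0.003, 0.101] [-0.003, 0.001, -0.002]
[0.017, -0.002, 0.237] [-0.003, 0.001, -0.002]
[0.017, -0.002, 0.297] [-0.003, 0.001, -0.002]
```

View pics/crop3.png

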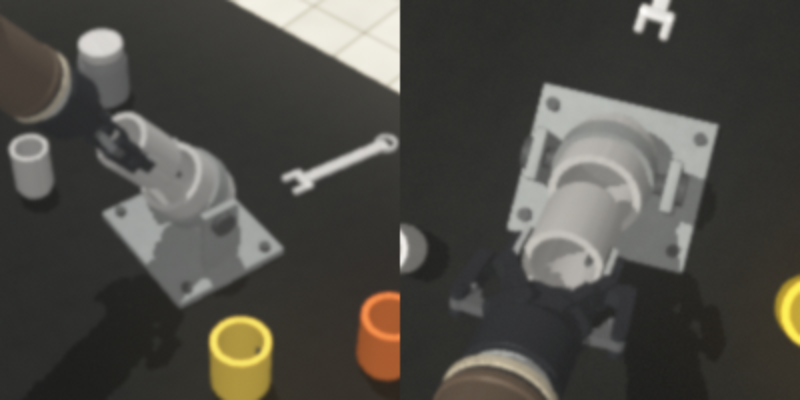

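The held cup lines up with the bore, with its foot just above the clamped mouth, which shows at about (165,175) left and (600,175) right. I check its axis against the mouth numerically with depth points.

```bash
cat > cyl.py <<'E'
from h import *
from scipy.optimize import least_squares
def cyl(tag,r0,smin,smax,base,verbose=1):
    # wall points: s along A from mouth; fit axis line (offset+slope), radius fixed
    X=np.cross(FY,A);Y=FY
    out=[]
    for n in tag:
        c=dict(np.load(f'pics/{n}.npz'));Q=pts(c).reshape(-1,3)-base
        s=Q@A;u=Q@X;v=Q@Y;r=np.hypot(u,v)
        k=(s>smin)&(s<smax)&(abs(r-r0)<.005)
        s,u,v=s[k],u[k],v[k]
        f=lambda p:np.hypot(u-p[0]-p[2]*s,v-p[1]-p[3]*s)-r0
        q=least_squares(f,[0,0,0,0],loss='soft_l1',f_scale=.001)
        print(n,k.sum(),'off x,y at mouth',q.x[:2].round(4),'slope',q.x[2:].round(3),'res',np.median(abs(f(q.x))).round(4))
E
python3 - <<'E'
from cyl import *
cyl(['t2','s2'],.0345,.042,.11,M)
cyl(['t0' if 0 else 'top0','side0'],.044,-.03,-.004,M)
cyl(['t2','s2'],.044,-.03,-.004,M)
E
```

```text
t2 862 off x,y at mouth [ 0.0044 -0.0005] slope [-0.    -0.001] res 0.0004
s2 465 off x,y at mouth [0.0068 0.007 ] slope [-0.055 -0.083] res 0.0015
top0 343 off x,y at mouth [-0.0004 -0.0001] slope [-0.011  0.008] res 0.0004
side0 285 off x,y at mouth [-0.0007  0.002 ] slope [-0.015  0.033] res 0.0015
t2 351 off x,y at mouth [-0.0005 -0.0004] slope [-0.012 -0.007] res 0.0004
s2 233 off x,y at mouth [-0.0005  0.0022] slope [-0.007 -0.01 ] res 0.0009
```

Emit:
send_rows(plan=[[[0.019,0,0],[-0.003,0,0],1],[[0.019,0,0.05],[-0.003,0,0],1],[[0.019,0,0.1],[-0.003,0,0],1],[[0.019,0,0.14],[-0.003,0,0],1],[[0.019,0,0.18],[-0.003,0,0],1],[[0.019,0,0.18],[-0.003,0,0],1]])

```text
time_s: 6.92
position: [0.4886, 0.0767, 0.1547]
orientation: [0.108, 0.944, -0.034, 0.309]
wrist_force: [-0.4, 0.3, -3.0]
opening: 0.067
grip_force: 70.1
```

Run:
```python
from h import *
go([(M+A*(.049+k),A) for k in (-.03,-.04,-.045,-.05)])
```

```text
t 6.92 p [0.4886 0.0767 0.1547] F [-0.4  0.3 -3. ] open 0.067 grip 70.1 q [-0.2   0.13 -0.38  2.43  1.36  0.49 -0.44]
[0.002, -0.002, 0.063] [0.002, 0.005, -0.003]
[0.002, -0.002, 0.103] [0.002, 0.005, -0.003]
[0.002, -0.002, 0.123] [0.002, 0.005, -0.003]
[0.002, -0.002, 0.143] [0.002, 0.005, -0.003]
```

Emit:
send_rows(plan=[[[0.002,0,0.04],[0,0,0],1],[[0.002,0,0.08],[0,0,0],1],[[0.002,0,0.11],[0,0,0],1],[[0.002,0,0.11],[0,0,0],1]])

```text
time_s: 7.42
position: [0.5041, 0.0736, 0.1325]
orientation: [0.108, 0.944, -0.034, 0.309]
wrist_force: [0.1, 0.3, -2.0]
opening: 0.0671
grip_force: 70.2
```

Emit:
send_rows(plan=[[[0,0,0.015],[0,0,0],1],[[0,0,0.03],[0,0,0],1],[[0,0,0.04],[0,0,0],1],[[0,0,0.04],[0,0,0],1]])

```text
time_s: 7.92
position: [0.5097, 0.0709, 0.1238]
orientation: [0.109, 0.944, -0.035, 0.309]
wrist_force: [-2.0, -4.3, -1.7]
opening: 0.067
grip_force: 70.1
```

Run:
```python
from h import *
go([(M+A*(.049+k),A) for k in (-.052,)])
c=grab('side','s3');c2=grab('top','t3')
from cyl import *
cyl(['t3','s3'],.044,-.03,-.004,M)
```

```text
t 7.92 p [0.5097 0.0709 0.1238] F [-2.  -4.3 -1.7] open 0.067 grip 70.1 q [-0.19  0.23 -0.35  2.42  1.57  0.49 -0.62]
[0.0, 0.002, -0.0] [0.0, 0.005, -0.004]
t3 348 off x,y at mouth [-0.0006 -0.0003] slope [-0.018 -0.003] res 0.0004
s3 219 off x,y at mouth [-0.0013  0.0022] slope [-0.052 -0.014] res 0.001
```

Emit:
send_rows(plan=[[[0,0,0],[0,0,0],-1],[[0,0,0],[0,0,0],-1],[[0,0,0],[0,0,0],-1],[[0,0,-0.1],[0,0,0],-1],[[0,0,-0.2],[0,0,0],-1],[[0,0,-0.3],[0,0,0],-1],[[0,0,-0.3],[0,0,0],0],[[0,0,-0.3],[0,0,0],0],[[0,0,-0.3],[0,0,0],0],[[0,0,-0.3],[0,0,0],0]])

```text
time_s: 9.28
position: [0.4668, 0.0822, 0.184]
orientation: [0.108, 0.944, -0.034, 0.309]
wrist_force: [-0.8, 1.0, -0.4]
opening: 0.0428
grip_force: 0.0
```

Run:
```python
from h import *
go([(M+A*k,A) for k in (.05,.03,.0)])
c=grab('side','s4');c2=grab('top','t4')
from cyl import *
cyl(['t4','s4'],.0345,.004,.034,M)
a=c['color'][120:320,210:410,::-1];b=c2['color'][150:350,190:390,::-1]
cv2.imwrite('pics/crop4.png',cv2.resize(np.hstack([a,b]),(800,400)))
```

```text
t 9.28 p [0.4668 0.0822 0.184 ] F [-0.8  1.  -0.4] open 0.0428 grip 0.0 q [-0.21  0.03 -0.4   2.43  1.15  0.51 -0.25]
[-0.002, -0.003, 0.087] [0.002, 0.004, -0.003]
[-0.002, -0.003, 0.167] [0.002, 0.004, -0.003]
[-0.001, -0.004, 0.287] [0.002, 0.004, -0.003]
t4 648 off x,y at mouth [-0.0008 -0.0002] slope [-0.021  0.068] res 0.002
s4 270 off x,y at mouth [0.002  0.0013] slope [-0.104  0.031] res 0.0026
```

View pics/crop4.png

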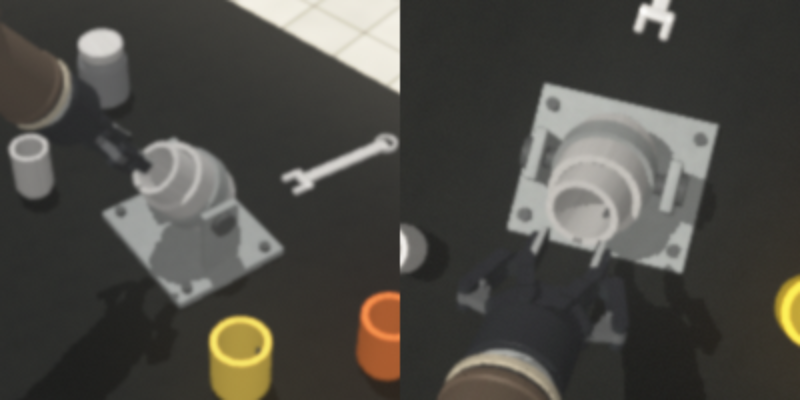

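The cup sits partway in, its rim at about (165,165) left and (585,205) right. The fingers are over it and look thin, so I open to about 50 mm to bear fully on the wall, then press in guarded steps.

Emit:
send_rows(plan=[[[-0.002,-0.003,0],[0,0,0],-0.19],[[-0.002,-0.003,0],[0,0,0],-0.19],[[-0.002,-0.003,0.09],[0,0,0],-0.19],[[-0.002,-0.003,0.15],[0,0,0],-0.19],[[-0.002,-0.003,0.18],[0,0,0],-0.19],[[-0.002,-0.003,0.2],[0,0,0],-0.19],[[-0.002,-0.003,0.22],[0,0,0],-0.19],[[-0.002,-0.003,0.22],[0,0,0],-0.19]])

```text
time_s: 10.38
position: [0.4987, 0.074, 0.1405]
orientation: [0.108, 0.944, -0.034, 0.309]
wrist_force: [-1.3, -0.3, 0.5]
opening: 0.0509
grip_force: 0.0
```

Run:
```python
from h import *
go([(M+A*k,A) for k in (0,)])
print(env.get_state()['wrist_force']@A)
```

```text
t 10.38 p [0.4987 0.074  0.1405] F [-1.3 -0.3  0.5] open 0.0509 grip 0.0 q [-0.2   0.18 -0.36  2.42  1.46  0.49 -0.53]
[0.003, -0.0, 0.068] [0.002, 0.005, -0.003]
1.0854593231357221
```

Emit:
send_rows(plan=[[[0.002,0,0.02],[0,0,0],-0.19],[[0.002,0,0.04],[0,0,0],-0.19],[[0.003,0,0.055],[0,0,0],-0.19],[[0.003,0,0.055],[0,0,0],-0.19]])

```text
time_s: 10.88
position: [0.5064, 0.0729, 0.1292]
orientation: [0.108, 0.944, -0.034, 0.309]
wrist_force: [0.5, -0.0, -0.4]
opening: 0.051
grip_force: 0.0
```

Run:
```python
from h import *
go([(M+A*k,A) for k in (0,)])
print(env.get_state()['wrist_force']@A)
c=grab('side','s5');c2=grab('top','t5')
a=c['color'][120:320,210:410,::-1];b=c2['color'][150:350,190:390,::-1]
cv2.imwrite('pics/crop5.png',cv2.resize(np.hstack([a,b]),(800,400)))
```

```text
t 10.88 p [0.5064 0.0729 0.1292] F [ 0.5 -0.  -0.4] open 0.051 grip 0.0 q [-0.2   0.22 -0.35  2.42  1.54  0.49 -0.6 ]
[0.001, -0.003, 0.014] [0.003, 0.005, -0.003]
-0.6157629548003974
```

View pics/crop5.png

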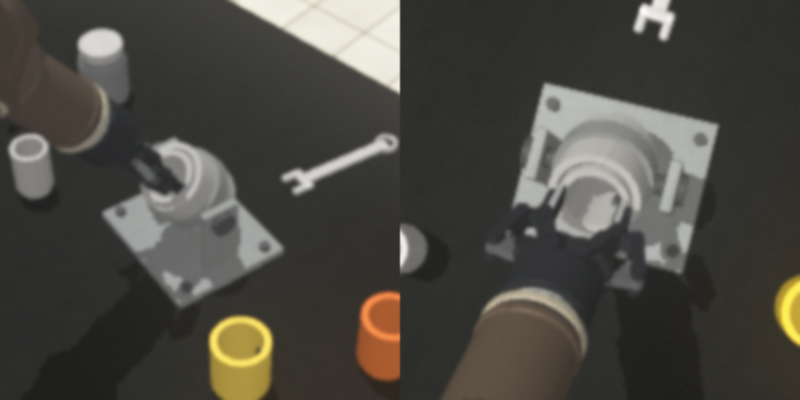

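The fingers are on the rim at about (165,175) left and (590,195) right, and the cup looks deeper than before. I measure its rim height from depth.

```bash
cat > rim.py <<'E'
from h import *
def rim(tags,lo,hi,smin=-.01,smax=.06):
    X=np.cross(FY,A)
    for n in tags:
        c=dict(np.load(f'pics/{n}.npz'));Q=pts(c).reshape(-1,3)-M;col=c['color'].reshape(-1,3)
        s,u,v=Q@A,Q@X,Q@FY;r=np.hypot(u,v)
        k=(r>lo)&(r<hi)&(s>smin)&(s<smax)&(col.min(1)>110)
        h,e=np.histogram(s[k]*1000,bins=np.arange(smin*1000,smax*1000+1,3))
        print(n,dict(zip(e[:-1].round().astype(int).tolist(),h.tolist())))
E
python3 - <<'E'
from rim import *
rim(['t4','t5','s4','s5'],.0285,.0335)
rim(['t5'],.0385,.0425)
E
```

```text
t4 {-10: 14, -7: 30, -4: 49, -1: 47, 2: 57, 5: 42, 8: 48, 11: 55, 14: 49, 17: 52, 20: 55, 23: 63, 26: 101, 29: 65, 32: 13, 35: 0, 38: 0, 41: 0, 44: 0, 47: 0, 50: 0, 53: 0, 56: 0}
t5 {-10: 17, -7: 22, -4: 32, -1: 30, 2: 44, 5: 122, 8: 12, 11: 8, 14: 4, 17: 8, 20: 3, 23: 6, 26: 7, 29: 9, 32: 6, 35: 6, 38: 5, 41: 8, 44: 3, 47: 1, 50: 0, 53: 1, 56: 1}
s4 {-10: 14, -7: 27, -4: 29, -1: 36, 2: 26, 5: 23, 8: 31, 11: 22, 14: 28, 17: 21, 20: 25, 23: 28, 26: 36, 29: 23, 32: 7, 35: 2, 38: 0, 41: 0, 44: 0, 47: 0, 50: 0, 53: 0, 56: 0}
s5 {-10: 4, -7: 7, -4: 14, -1: 16, 2: 33, 5: 35, 8: 12, 11: 6, 14: 2, 17: 1, 20: 1, 23: 0, 26: 0, 29: 1, 32: 0, 35: 0, 38: 0, 41: 0, 44: 0, 47: 0, 50: 0, 53: 0, 56: 0}
t5 {-10: 1, -7: 3, -4: 20, -1: 134, 2: 11, 5: 0, 8: 0, 11: 0, 14: 0, 17: 1, 20: 0, 23: 1, 26: 0, 29: 1, 32: 0, 35: 1, 38: 0, 41: 0, 44: 0, 47: 1, 50: 1, 53: 0, 56: 0}
```

Emit:
send_rows(plan=[[[0,0,0.006],[0,0,0],-0.19],[[0,0,0.012],[0,0,0],-0.19],[[0,0,0.012],[0,0,0],-0.19]])

```text
time_s: 11.35
position: [0.5079, 0.0724, 0.1272]
orientation: [0.108, 0.944, -0.034, 0.31]
wrist_force: [-4.7, -1.2, 8.1]
opening: 0.0506
grip_force: 4.6
```

Emit:
send_rows(plan=[[[0,0,0.006],[0,0,0],-0.19],[[0,0,0.006],[0,0,0],-0.19]])

```text
time_s: 11.6
position: [0.508, 0.0724, 0.1269]
orientation: [0.107, 0.944, -0.034, 0.31]
wrist_force: [-25.6, -0.7, 31.8]
opening: 0.0509
grip_force: 20.0
```

Emit:
send_rows(plan=[[[0,0,-0.02],[0,0,0],-0.19],[[0,0,-0.15],[0,0,0],-0.19],[[0,0,-0.3],[0,0,0],-0.5],[[0,0,-0.45],[0,0,0],-1],[[0,0,-0.45],[0,0,0],-1]])

```text
time_s: 12.22
position: [0.4441, 0.088, 0.2187]
orientation: [0.108, 0.944, -0.033, 0.311]
wrist_force: [0.3, -0.9, 0.6]
opening: 0.0854
grip_force: 0.0
```

Run:
```python
from rim import *
go([([.455,.2855,.2],UP)])
grab('top','t6');grab('side','s6')
rim(['t6','s6'],.0285,.0335);rim(['t6'],.0385,.0425)
```

```text
t 12.22 p [0.4441 0.088  0.2187] F [ 0.3 -0.9  0.6] open 0.0854 grip 0.0 q [-0.22 -0.08 -0.42  2.42  0.93  0.56 -0.06]
[0.155, 0.779, -0.016] [0.005, 0.608, -0.002]
t6 {-10: 15, -7: 30, -4: 28, -1: 32, 2: 149, 5: 50, 8: 0, 11: 0, 14: 0, 17: 0, 20: 0, 23: 0, 26: 0, 29: 0, 32: 0, 35: 0, 38: 0, 41: 0, 44: 0, 47: 0, 50: 0, 53: 0, 56: 0}
s6 {-10: 6, -7: 12, -4: 18, -1: 37, 2: 52, 5: 37, 8: 3, 11: 0, 14: 0, 17: 0, 20: 0, 23: 0, 26: 0, 29: 0, 32: 0, 35: 0, 38: 0, 41: 0, 44: 0, 47: 0, 50: 0, 53: 0, 56: 0}
t6 {-10: 1, -7: 3, -4: 37, -1: 193, 2: 16, 5: 0, 8: 0, 11: 0, 14: 0, 17: 0, 20: 0, 23: 0, 26: 0, 29: 0, 32: 0, 35: 0, 38: 0, 41: 0, 44: 0, 47: 0, 50: 0, 53: 0, 56: 0}
```

Middle cup is home, rim about 4 mm out. Next is the small cup.

Emit:
send_rows(plan=[[[0.04,0.2,-0.05],[0,0.1,0],-1],[[0.08,0.4,-0.05],[0,0.25,0],-1],[[0.12,0.6,-0.03],[0,0.4,0],-1],[[0.155,0.779,-0.016],[0,0.55,0],-1],[[0.155,0.779,-0.016],[0.005,0.608,-0.002],-1],[[0.155,0.779,-0.016],[0.005,0.608,-0.002],-1],[[0.155,0.779,-0.016],[0.005,0.608,-0.002],-1]])

```text
time_s: 13.2
position: [0.4546, 0.2833, 0.1958]
orientation: [0.113, 0.994, -0.002, -0.002]
wrist_force: [-0.9, -0.1, -0.2]
opening: 0.0853
grip_force: 0.0
```

Run:
```python
from h import *
go([([.455,.2855,z],UP) for z in(.12,.036)])
```

```text
t 13.2 p [0.4546 0.2833 0.1958] F [-0.9 -0.1 -0.2] open 0.0853 grip 0.0 q [-0.27  0.34 -0.47  1.83  0.18  1.02  0.53]
[-0.001, 0.01, 0.303] [-0.005, -0.004, -0.002]
[-0.002, 0.012, 0.639] [-0.005, -0.004, -0.002]
```

Emit:
send_rows(plan=[[[-0.002,0.012,0.2],[-0.005,-0.004,0],-1],[[-0.002,0.012,0.38],[-0.005,-0.004,0],-1],[[-0.002,0.012,0.5],[-0.005,-0.004,0],-1],[[-0.002,0.012,0.611],[-0.005,-0.004,0],-1],[[-0.002,0.012,0.611],[-0.005,-0.004,0],-1],[[-0.002,0.012,0.611],[-0.005,-0.004,0],1],[[-0.002,0.012,0.611],[-0.005,-0.004,0],1],[[-0.002,0.012,0.611],[-0.005,-0.004,0],1],[[-0.002,0.012,0.611],[-0.005,-0.004,0],1],[[-0.002,0.012,0.611],[-0.005,-0.004,0],1],[[-0.002,0.012,0.611],[-0.005,-0.004,0],1]], newtons=50)

```text
time_s: 14.58
position: [0.4562, 0.2871, 0.046]
orientation: [0.113, 0.994, 0.002, 0.001]
wrist_force: [-1.4, -1.1, 6.0]
opening: 0.0491
grip_force: 50.9
```

Emit:
send_rows(plan=[[[0,0,-0.2],[0,0,0],1],[[0,0,-0.4],[0,0,0],1],[[0,0,-0.6],[0,0,0],1],[[0,0,-0.85],[0,0,0],1],[[0,0,-0.85],[0,0,0],1]])

```text
time_s: 15.2
position: [0.4572, 0.2881, 0.2627]
orientation: [0.113, 0.994, 0.004, 0.004]
wrist_force: [1.0, 0.4, -2.3]
opening: 0.049
grip_force: 53.2
```

Run:
```python
from h import *
go([(M+A*k,A) for k in(.12,.08)])
```

```text
t 15.2 p [0.4572 0.2881 0.2627] F [ 1.   0.4 -2.3] open 0.049 grip 53.2 q [-0.25  0.27 -0.49  1.75  0.14  1.14  0.56]
[-0.11, -0.798, 0.151] [0.01, -0.592, -0.004]
[-0.203, -0.799, 0.281] [0.01, -0.592, -0.004]
```

Emit:
send_rows(plan=[[[-0.02,-0.2,-0.05],[0,-0.1,0],1],[[-0.05,-0.4,-0.05],[0,-0.25,0],1],[[-0.1,-0.6,0],[0,-0.42,0],1],[[-0.11,-0.799,0.15],[0.01,-0.592,-0.004],1],[[-0.18,-0.799,0.25],[0.01,-0.592,-0.004],1],[[-0.18,-0.799,0.25],[0.01,-0.592,-0.004],1],[[-0.18,-0.799,0.25],[0.01,-0.592,-0.004],1],[[-0.18,-0.799,0.25],[0.01,-0.592,-0.004],1]])

```text
time_s: 16.2
position: [0.4543, 0.082, 0.1942]
orientation: [0.106, 0.946, -0.038, 0.303]
wrist_force: [0.3, -0.3, -2.2]
opening: 0.0494
grip_force: 53.2
```

Run:
```python
from cyl import *
from rim import rim
go([(M+A*(.046+k),A) for k in(.03,.0,-.01,-.03)])
grab('top','t7');grab('side','s7')
cyl(['t7','s7'],.0255,.055,.11,M)
cyl(['t7'],.044,-.03,-.004,M)
# middle rim centre now (pre-occlusion view t6)
c=dict(np.load('pics/t6.npz'));Q=pts(c).reshape(-1,3)-M;X=np.cross(FY,A);s,u,v=Q@A,Q@X,Q@FY
k=(s>.002)&(s<.0065)&(np.hypot(u,v)<.037);print('mid rim',[round(float(x),4) if np.isscalar(x) else np.round(x,4) for x in cv2.minEnclosingCircle(np.stack([u[k],v[k]],1).astype(np.float32))])
```

```text
t 16.2 p [0.4543 0.082  0.1942] F [ 0.3 -0.3 -2.2] open 0.0494 grip 53.2 q [-0.11 -0.01 -0.51  2.42  1.04  0.53 -0.15]
[-0.018, 0.009, 0.044] [-0.005, -0.007, 0.004]
[-0.019, 0.01, 0.164] [-0.005, -0.007, 0.004]
[-0.019, 0.01, 0.204] [-0.005, -0.007, 0.004]
[-0.02, 0.01, 0.284] [-0.005, -0.007, 0.004]
t7 606 off x,y at mouth [-0.0107 -0.0068] slope [0.112 0.07 ] res 0.0017
s7 204 off x,y at mouth [-0.0056 -0.0019] slope [0.01  0.011] res 0.001
t7 348 off x,y at mouth [-0.0006 -0.0003] slope [-0.017 -0.006] res 0.0004
mid rim [array([0.    , 0.0002]), 0.0367]
```

Emit:
send_rows(plan=[[[-0.018,0.009,0.044],[-0.005,-0.007,0.004],1],[[-0.018,0.009,0.044],[-0.005,-0.007,0.004],1],[[-0.018,0.009,0.044],[-0.005,-0.007,0.004],1]])

```text
time_s: 16.68
position: [0.4644, 0.0817, 0.1877]
orientation: [0.107, 0.945, -0.036, 0.306]
wrist_force: [-0.8, 0.9, -1.8]
opening: 0.0487
grip_force: 53.2
```

Run:
```python
from cyl import *
go([(M+A*(.046+k),A) for k in(.03,.0,-.01,-.03)])
c2=grab('top','t8');c=grab('side','s8')
cyl(['t8','s8'],.0255,.042,.073,M);cyl(['t8'],.0255,.042,.09,M)
a=c['color'][120:320,210:410,::-1];b=c2['color'][150:350,190:390,::-1]
cv2.imwrite('pics/crop6.png',cv2.resize(np.hstack([a,b]),(800,400)))
```

```text
t 16.68 p [0.4644 0.0817 0.1877] F [-0.8  0.9 -1.8] open 0.0487 grip 53.2 q [-0.11  0.03 -0.5   2.42  1.11  0.52 -0.21]
[-0.001, 0.001, -0.0] [-0.0, -0.0, 0.0]
[-0.001, 0.001, 0.12] [-0.0, -0.0, 0.0]
[-0.001, 0.001, 0.16] [-0.0, -0.0, 0.0]
[-0.001, 0.001, 0.24] [-0.0, -0.0, 0.0]
t8 327 off x,y at mouth [-0.0033 -0.0036] slope [0.036 0.029] res 0.0005
s8 175 off x,y at mouth [-0.0019  0.0006] slope [0.012 0.004] res 0.0009
t8 540 off x,y at mouth [-0.0025 -0.004 ] slope [0.021 0.035] res 0.0005
```

View pics/crop6.png

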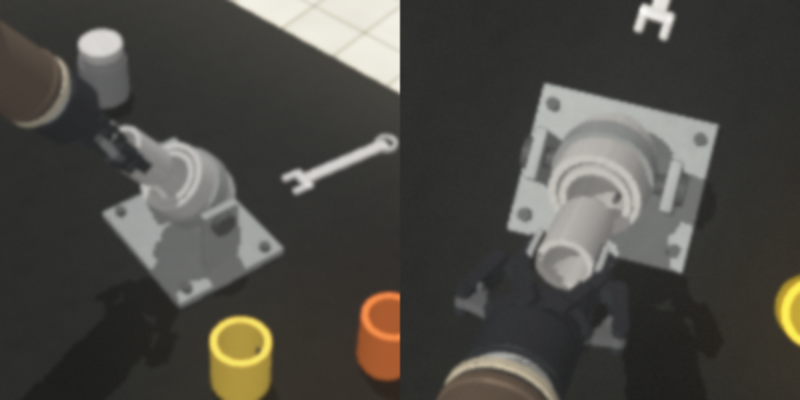

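The small cup is above the middle one, its foot at about (185,175) left and (600,200) right. It leans about 2° in the grip and sits 2 mm off, so I correct part of that and then insert.

Emit:
send_rows(plan=[[[-0.006,0.007,0],[-0.02,-0.014,0],1],[[-0.006,0.007,0.05],[-0.02,-0.014,0],1],[[-0.006,0.007,0.09],[-0.02,-0.014,0],1],[[-0.006,0.007,0.12],[-0.02,-0.014,0],1],[[-0.006,0.007,0.15],[-0.02,-0.014,0],1],[[-0.006,0.007,0.15],[-0.02,-0.014,0],1]])

```text
time_s: 17.52
position: [0.4872, 0.0776, 0.1576]
orientation: [0.104, 0.943, -0.027, 0.314]
wrist_force: [-0.8, -0.8, -2.7]
opening: 0.049
grip_force: 53.2
```

Run:
```python
from cyl import *
go([(M+A*(.046+k),A) for k in(0,-.03,-.05)])
c2=grab('top','t9');c=grab('side','s9')
cyl(['t9','s9'],.0255,.01,.05,M)
```

```text
t 17.52 p [0.4872 0.0776 0.1576] F [-0.8 -0.8 -2.7] open 0.049 grip 53.2 q [-0.11  0.13 -0.47  2.43  1.4   0.49 -0.46]
[0.003, -0.003, -0.032] [0.019, 0.013, 0.0]
[0.005, -0.006, 0.088] [0.019, 0.013, 0.0]
[0.006, -0.007, 0.168] [0.019, 0.013, 0.0]
t9 367 off x,y at mouth [-0.0002 -0.0004] slope [ 0.002 -0.002] res 0.0004
s9 169 off x,y at mouth [0.0007 0.0042] slope [-0.043 -0.088] res 0.001
```

Emit:
send_rows(plan=[[[0,-0.001,0.04],[0,0,0],1],[[0.001,-0.002,0.07],[0,0,0],1],[[0.002,-0.002,0.09],[0,0,0],1],[[0.002,-0.002,0.09],[0,0,0],1]])

```text
time_s: 18.12
position: [0.5002, 0.0748, 0.1396]
orientation: [0.104, 0.943, -0.027, 0.314]
wrist_force: [-1.0, -1.8, -3.0]
opening: 0.0487
grip_force: 53.2
```

Emit:
send_rows(plan=[[[0,-0.001,0.015],[0,0,0],1],[[0.001,-0.001,0.03],[0,0,0],1],[[0.001,-0.001,0.042],[0,0,0],1],[[0.001,-0.001,0.042],[0,0,0],1]])

```text
time_s: 18.62
position: [0.5063, 0.0734, 0.1309]
orientation: [0.104, 0.943, -0.027, 0.314]
wrist_force: [-0.4, -1.6, -3.8]
opening: 0.0494
grip_force: 53.1
```

Run:
```python
from cyl import *
go([(M+A*(.046+k),A) for k in(-.041,)])
c2=grab('top','t10')
cyl(['t10'],.0255,.012,.033,M)
cyl(['t10'],.044,-.03,-.004,M)
```

```text
t 18.62 p [0.5063 0.0734 0.1309] F [-0.4 -1.6 -3.8] open 0.0494 grip 53.1 q [-0.1   0.22 -0.45  2.43  1.59  0.5  -0.63]
[0.004, -0.005, -0.001] [0.019, 0.014, 0.0]
t10 221 off x,y at mouth [ 0.0001 -0.0011] slope [-0.008  0.04 ] res 0.0005
t10 339 off x,y at mouth [-0.0004 -0.0002] slope [-0.011  0.007] res 0.0005
```

Emit:
send_rows(plan=[[[0,0,0],[0,0,0],-0.5],[[0,0,0],[0,0,0],-0.5],[[0,0,0],[0,0,0],-0.5],[[0,0,-0.1],[0,0,0],-0.5],[[0,0,-0.2],[0,0,0],-0.5],[[0,0,-0.3],[0,0,0],-0.4],[[0,0,-0.3],[0.019,0.014,0],0.18],[[0,0,-0.3],[0.019,0.014,0],0.18],[[0,0,-0.3],[0.019,0.014,0],0.18],[[0,0,-0.3],[0.019,0.014,0],0.18]])

```text
time_s: 19.92
position: [0.462, 0.0821, 0.1908]
orientation: [0.107, 0.945, -0.035, 0.306]
wrist_force: [-0.6, -0.2, -0.5]
opening: 0.035
grip_force: 0.0
```

Run:
```python
from rim import *
go([(M+A*k,A) for k in (.03,.0075)])
grab('top','t11')
rim(['t11'],.021,.025,-.01,.06);rim(['t11'],.0295,.0335)
```

```text
t 19.93 p [0.462  0.0821 0.1908] F [-0.6 -0.2 -0.5] open 0.035 grip 0.0 q [-0.12  0.01 -0.5   2.42  1.09  0.52 -0.19]
[-0.002, 0.002, 0.199] [0.0, -0.001, 0.001]
[-0.002, 0.002, 0.289] [0.0, -0.001, 0.001]
t11 {-10: 0, -7: 1, -4: 2, -1: 9, 2: 16, 5: 14, 8: 25, 11: 13, 14: 19, 17: 28, 20: 23, 23: 29, 26: 21, 29: 25, 32: 39, 35: 105, 38: 9, 41: 0, 44: 0, 47: 0, 50: 0, 53: 0, 56: 0}
t11 {-10: 4, -7: 13, -4: 13, -1: 17, 2: 85, 5: 34, 8: 0, 11: 0, 14: 0, 17: 0, 20: 0, 23: 0, 26: 0, 29: 0, 32: 0, 35: 0, 38: 0, 41: 0, 44: 0, 47: 0, 50: 0, 53: 0, 56: 0}
```

Emit:
send_rows(plan=[[[-0.002,0.002,0.08],[0,0,0],0.18],[[-0.002,0.002,0.14],[0,0,0],0.18],[[-0.002,0.002,0.17],[0,0,0],0.18],[[-0.002,0.002,0.19],[0,0,0],0.18],[[-0.002,0.002,0.21],[0,0,0],0.18],[[-0.002,0.002,0.23],[0,0,0],0.18],[[-0.002,0.002,0.25],[0,0,0],0.18],[[-0.002,0.002,0.26],[0,0,0],0.18],[[-0.002,0.002,0.26],[0,0,0],0.18]])

```text
time_s: 21.1
position: [0.5001, 0.0741, 0.1391]
orientation: [0.107, 0.945, -0.035, 0.307]
wrist_force: [0.1, -0.3, -0.6]
opening: 0.0349
grip_force: 0.2
```

Run:
```python
from rim import *
go([(M+A*k,A) for k in (.008,.005)]);print(env.get_state()['wrist_force']@A)
grab('top','t12')
rim(['t12'],.021,.025,-.01,.06)
```

```text
t 21.1 p [0.5001 0.0741 0.1391] F [ 0.1 -0.3 -0.6] open 0.0349 grip 0.2 q [-0.12  0.19 -0.45  2.41  1.46  0.51 -0.51]
[0.004, -0.002, 0.029] [0.001, 0.001, 0.0]
[0.004, -0.002, 0.041] [0.001, 0.001, 0.0]
-0.5934187100394626
t12 {-10: 0, -7: 2, -4: 3, -1: 6, 2: 18, 5: 18, 8: 24, 11: 23, 14: 69, 17: 15, 20: 4, 23: 5, 26: 4, 29: 3, 32: 6, 35: 5, 38: 5, 41: 2, 44: 6, 47: 6, 50: 1, 53: 6, 56: 1}
```

Emit:
send_rows(plan=[[[0.002,-0.001,0.012],[0,0,0],0.18],[[0.003,-0.001,0.022],[0,0,0],0.18],[[0.004,-0.002,0.03],[0,0,0],0.18],[[0.004,-0.002,0.03],[0,0,0],0.18]])

```text
time_s: 21.65
position: [0.5034, 0.0729, 0.1324]
orientation: [0.107, 0.945, -0.035, 0.307]
wrist_force: [-0.4, 0.5, 1.1]
opening: 0.0349
grip_force: 0.6
```

Emit:
send_rows(plan=[[[0,0,0.006],[0,0,0],0.18],[[0,0,0.006],[0,0,0],0.18]])

```text
time_s: 21.9
position: [0.5039, 0.0728, 0.1319]
orientation: [0.107, 0.945, -0.035, 0.307]
wrist_force: [-13.0, -0.3, 19.5]
opening: 0.0347
grip_force: 11.3
```

Emit:
send_rows(plan=[[[0,0,0.003],[0,0,0],0.18],[[0,0,0.003],[0,0,0],0.18]])

```text
time_s: 22.15
position: [0.504, 0.0727, 0.1318]
orientation: [0.106, 0.945, -0.035, 0.308]
wrist_force: [-22.5, 0.7, 31.6]
opening: 0.0348
grip_force: 19.1
```

Emit:
send_rows(plan=[[[0,0,-0.02],[0,0,0],0.18],[[0,0,-0.15],[0,0,0],0.18],[[0,0,-0.3],[0,0,0],0.18],[[0,0,-0.5],[0,0,0],0.18],[[0,0,-0.5],[0,0,0],0.18]])

```text
time_s: 22.78
position: [0.4328, 0.0901, 0.2346]
orientation: [0.107, 0.944, -0.034, 0.309]
wrist_force: [1.1, -0.9, -0.8]
opening: 0.035
grip_force: 0.0
```

Run:
```python
from rim import *
from cyl import cyl
go([])
c2=grab('top','t13');c=grab('side','s13')
rim(['t13','s13'],.021,.025,-.01,.03);rim(['t13','s13'],.0295,.0335,-.01,.03)
cyl(['t13'],.044,-.03,-.004,M)
a=c['color'][60:360,180:480,::-1];b=c2['color'][80:380,180:480,::-1]
cv2.imwrite('pics/crop7.png',cv2.resize(np.hstack([a,b]),(800,400)))
```

```text
t 22.77 p [0.4328 0.0901 0.2346] F [ 1.1 -0.9 -0.8] open 0.035 grip 0.0 q [-0.12 -0.13 -0.53  2.4   0.81  0.58  0.06]
t13 {-10: 0, -7: 2, -4: 1, -1: 5, 2: 17, 5: 70, 8: 73, 11: 0, 14: 0, 17: 0, 20: 0, 23: 0, 26: 0}
s13 {-10: 6, -7: 6, -4: 15, -1: 14, 2: 21, 5: 32, 8: 28, 11: 7, 14: 2, 17: 0, 20: 0, 23: 0, 26: 0}
t13 {-10: 4, -7: 11, -4: 21, -1: 22, 2: 130, 5: 40, 8: 0, 11: 0, 14: 0, 17: 0, 20: 0, 23: 0, 26: 0}
s13 {-10: 1, -7: 4, -4: 13, -1: 23, 2: 52, 5: 17, 8: 1, 11: 0, 14: 0, 17: 0, 20: 0, 23: 0, 26: 0}
t13 346 off x,y at mouth [-0.0005 -0.0002] slope [-0.006  0.005] res 0.0004
```

View pics/crop7.png

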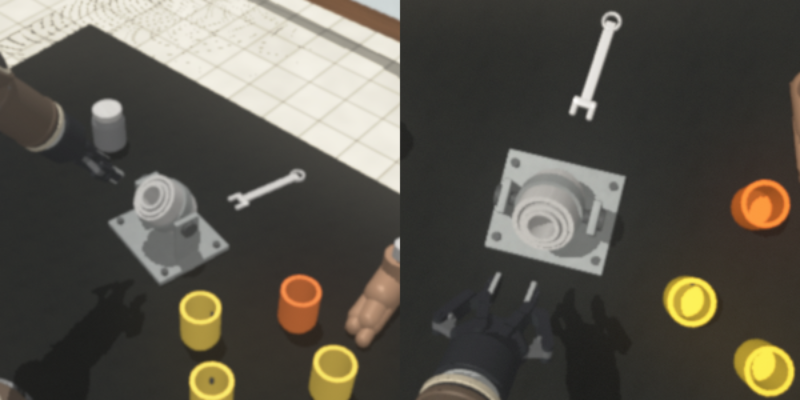

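The three rims are concentric at about (158,200) left and (545,225) right. The small cup's rim stands about 8 mm above the clamped mouth and the middle one's about 4 mm, as they should when home. The tilt is unchanged, the gripper is clear and the rest of the scene is where it was.

```bash
python3 -c "
from h import *
print(workorder.close_job())"
```

```text
the job is handed in; nothing more can be done
None
```

The middle cup is pressed home in the clamped cup and the small cup home in the middle one, with each rim about 4 mm out; the gripper has let go, the fixture's tilt is unchanged, and the job was handed in at about 23 s (verdict not shown).

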